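# Call out the wrong-size last and stop the batch

### The job

One of the four green shoe lasts on the bench is a short child-size one that does not belong in this batch: point it out to the inspection camera by bringing your fingertips down just above the flat top of its heel, a few centimetres or less away but not touching, keep pointing there for at least two seconds, and do not point low over any other last. Then, with the fingers against its side and without pinching it, gently push the black status marker along its track until it is fully home at the end with the cross-bar. Touch no last, lift nothing, and leave everything else on the bench as it is.

Things in the scene. Friction and masses are not known exactly. Their poses are not given: they have to be found in the camera images.
- short_last: A child-size green plastic shoe last (solid foot shape), standing loose on its sole on the bench, toe towards the robot (its -x axis), heel away from it; the only short one of the four: 195 mm long, 63 mm wide at the ball of the foot, 75 mm high at the heel. Origin: centre of its underside, z up.
- short_last_top (a point): Centre of the flat top of the short last's heel, marked there by a small round steel plate; the flat is 47 x 24 mm and 75 mm above the bench. Axes as the last's.
- long_last_a: A full-size green plastic shoe last (solid foot shape), standing loose on its sole on the bench, toe towards the robot (its -x axis), heel away from it; 260 mm long, 84 mm wide at the ball of the foot, 100 mm high at the heel. Origin: centre of its underside, z up.
- long_last_a_top (a point): Centre of the flat top of the long last's heel, marked there by a small round steel plate; the flat is 62 x 32 mm and 100 mm above the bench. Axes as the last's.
- long_last_b: A full-size green plastic shoe last (solid foot shape), standing loose on its sole on the bench, toe towards the robot (its -x axis), heel away from it; 260 mm long, 84 mm wide at the ball of the foot, 100 mm high at the heel. Origin: centre of its underside, z up.
- long_last_b_top (a point): Centre of the flat top of the long last's heel, marked there by a small round steel plate; the flat is 62 x 32 mm and 100 mm above the bench. Axes as the last's.
- long_last_c: A full-size green plastic shoe last (solid foot shape), standing loose on its sole on the bench, toe towards the robot (its -x axis), heel away from it; 260 mm long, 84 mm wide at the ball of the foot, 100 mm high at the heel. Origin: centre of its underside, z up.
- long_last_c_top (a point): Centre of the flat top of the long last's heel, marked there by a small round steel plate; the flat is 62 x 32 mm and 100 mm above the bench. Axes as the last's.
- marker_base: The status marker's track: an aluminium bar 170 mm long, 40 mm wide, 14 mm high, fixed to the bench, with a flat cross-bar 110 mm long, 14 mm wide and 14 mm high across one end, the stop end. Origin: centre of its underside; its +y axis runs along the track towards the stop end, z up.
- marker (a joint): How far the status marker has been slid along its track towards the stop end, in m: 0 at the plain end, 0.12 fully home at the stop end, where it meets a hard stop. It slides with about 1.5 N and stays where it is left.
- marker_top (a point): Centre of the top of the status marker: a black plastic block on the track, 20 mm along the track, 30 mm across it, 40 mm tall; its top is 54 mm above the bench. Its +y axis is the sliding direction, as the track's.
- stop_end (a point): Middle of the top of the cross-bar at the stop end of the track, 14 mm above the bench. Fully home, the marker's centre is 32 mm short of it.
- spool_a: Thread spool standing upright, 26 mm in diameter, 45 mm high, near the toes of the lasts. A bystander, to be left alone. Origin: centre of its underside.
- spool_b: Thread spool standing upright, 26 mm in diameter, 45 mm high, near the toes of the lasts. A bystander, to be left alone. Origin: centre of its underside.
- glue_can: Closed can with a paper label, 84 mm in diameter, 110 mm high. A bystander, to be left alone. Origin: centre of its underside.
- hammer: Hammer lying flat, 260 mm long. A bystander, to be left alone. Origin: middle of its length, underside.
- brush: Glue brush lying flat, 200 mm long, 42 mm wide. A bystander, to be left alone. Origin: middle of its length, underside.
- tape_roll: Roll of paper tape lying flat, 70 mm in diameter, 25 mm high. A bystander, to be left alone. Origin: centre of its underside.
- sanding_block: Cork sanding block, 80 x 50 x 30 mm. A bystander, to be left alone. Origin: centre of its underside.
Mind the look-alikes: they are no part of the job. Leave any yellow look-alike of the marker_base alone.

How it is judged:
On the way, in this order (a step that is already met when the one before it is completed fails the run):
1. the tool points down at the middle of the short last's heel top (TCP within 25 mm sideways, 22 to 80 mm above it, tool less than about 50 degrees from straight down) for two seconds (horizontal distance between the grasp point and short_last_top below 0.025 m and z of the grasp point in the frame of short_last_top between 0.022 and 0.08 m and angle between the grasp point's own z axis and vertical above 2.27 rad), for 2 s.
2. after that, the status marker is pushed home at the stop end (value of joint marker above 0.108 m), for 0.2 s.
At the end, for the whole second after the job is handed in: The status marker is within 12 mm of its stop at the cross-bar end, every last stands within 10 mm and every bystander within 15 mm of where it started (value of joint marker above 0.108 m and distance of each of long_last_a, long_last_b, long_last_c, short_last from where it was at the start of the episode below 0.01 m and distance of each of spool_a, spool_b, glue_can, hammer, brush, tape_roll, sanding_block from where it was at the start of the episode below 0.015 m); the robot touches nothing.
It fails at once if a last is touched by the robot (contact force between any of the fingers, the arm and long_last_a above 0.5 N or contact force between any of the fingers, the arm and long_last_b above 0.5 N or contact force between any of the fingers, the arm and long_last_c above 0.5 N or contact force between any of the fingers, the arm and short_last above 0.5 N).
It fails at once if a last is moved or lifted more than 10 mm (distance of any of long_last_a, long_last_b, long_last_c, short_last from where it was at the start of the episode above 0.01 m).
It fails at once if the tool points low over a wrong last (TCP within 25 mm sideways and less than 80 mm above its heel top) ((horizontal distance between the grasp point and long_last_a_top below 0.025 m and z of the grasp point in the frame of long_last_a_top below 0.08 m) or (horizontal distance between the grasp point and long_last_b_top below 0.025 m and z of the grasp point in the frame of long_last_b_top below 0.08 m) or (horizontal distance between the grasp point and long_last_c_top below 0.025 m and z of the grasp point in the frame of long_last_c_top below 0.08 m)).
It fails at once if the marker is pinched or pushed roughly (over 25 N) (contact force between the fingers and marker_base above 25 N).
It fails at once if a bystander is moved or lifted more than 15 mm (distance of any of spool_a, spool_b, glue_can, hammer, brush, tape_roll, sanding_block from where it was at the start of the episode above 0.015 m).
It also fails if it takes over 54 s, if anything falls off the work surface, if the arm or the gripper's body presses on something with over 40 N, if the wrist force passes 120 N, or if a joint passes its speed limit or range.

### The arm

A 6-joint arm with a two-finger parallel gripper is mounted at the origin on the work surface. World frame = base frame: x ahead of the robot, y to its left, z up, the work surface at z = 0. Lengths are in m, angles in rad, forces in N, time in s.
With the tool pointing down it reaches from about 0.35 to 0.975 m from the base axis. Payload 4.9 kg.
Tool frame: the origin (TCP) lies between the finger pads, 19 mm behind the fingertips; this is the grasp point; z points along the fingers, y is the line along which they close (so a half turn about z gives the same grasp; the last joint's range is limited). The gripper opens to 85 mm and grips with 20 to 120 N. Pads are 22 mm wide; open, the fingers measure 114 mm over their backs; the gripper's body (76 mm by 85 mm) begins 54 mm behind the grasp point. The pads swing forward as they close: fully open they stand 13 mm farther back than shut.
Start: joints at [-1.352, 0.053, 1.613, -0, 1.476, -0.119], TCP at [0.207, -0.59, 0.25] pointing down, gripper open.
Joint ranges: [-3.01, 3.01], [-1.01, 2.22], [0.06, 2.58], [-1.02, 4.17], [0.09, 2.62], [-3.14, 3.14]. Speed limits (rad/s): [2.57, 2.57, 3.14, 3.14, 3.14, 3.14].

### API

Orientations are given as a unit quaternion [w, x, y, z].
In Python, from plant import manip gives the robot as it stands.
- The arm moves only by the shell command python3 -m pendant 'ROWS'. ROWS is JSON, a list of rows, each a list of 3 entries, a list of its own where there are three numbers: the opening, from 0 (shut) to 1 (fully open), then the shift along the tool's x, y, z in units of 12 cm (1.0 is 12 cm), then the turn about the tool's z in units of pi rad (1.0 is pi rad). In form: [[gripper, [dx, dy, dz], roll], ...]. A call has 1 to 10 rows; each row is the pose to reach, as a shift and turn from the pose commanded when the call began, along the tool's axes at that moment, turning the shorter way round; what a row does not reach only later rows make up. A row lasts 1/10 s, in which the tool goes at most 50 mm and 8.59 degrees, less where a joint would pass 70% of its speed; a pose out of reach is approached as far as the arm can. A call with a number of a shift or a turn outside -1 to 1 is refused whole. A call with a gripper value outside its range is refused whole. The fingers move at their own pace and stop on an object; the grip force is fixed at half the most. Time passes only in rows, so rows that repeat a pose let the fingers close. It gives the time, the measured TCP pose, the force, the opening and the grip force at its end, in the units of the state.
- manip.state(): the state, without advancing time (a new reading comes with each control period).
- manip.grab_frame(name): name is "side" or "top" or "wrist"; returns a dict with "img" (384x512x3 uint8, red, green, blue), "fx", "fy", "cx", "cy" (pixels), "eye" and "rotation" of the camera in the world; the wrist camera has in their place "tool_from_camera" (4x4, takes a point from camera to tool coordinates, whose origin is the TCP and whose axes are the flange's). Camera axes: x right, y down, z forward; pixel columns grow to the right and rows downward; lengths in m; the calibration is good to about 2 mm. A picture is of the moment at which its call begins: read the wrist's pose just before it. There is no depth.
- manip.job_done(): hands the job in; it is judged then, once.
The state is a dict: "time": time; "joint_pos": joint angles; "joint_vel": joint speeds; "joint_efforts": joint torques, N m; "tool_pos": TCP position; "tool_rot": TCP orientation; "contact_force": force on the tool from outside, world axes, zero at the start; "ft_torque": the same for the moment, N m; "gripper_width": opening from 0.0 (shut) to 1.0 (fully open); "grasp_force": force on a finger pad.
Only numpy, scipy, OpenCV 4.12 (cv2) and the standard library are available. Lean on these libraries where they do the work, as an engineer would, in place of code of your own. Each camera call takes 0.05 s, during which the arm holds its last target. There are 200 camera calls.

## Working session

There is one attempt and no reset: what is moved stays moved. The work goes in short steps, Python scripts to look and compute and a shell command to move; the robot and the scene stay as the last step left them, time stands still between calls to the robot, and variables do not carry over. Pictures are saved under pics/ and viewed, at most 10 in all, crops included, and the job is handed in when it is done.

```bash
mkdir -p pics; cat > h.py <<'E'
from plant import manip
import numpy as np, cv2, pickle
def px2w(f,u,v,z):
    d=np.array([(u-f["cx"])/f["fx"],(v-f["cy"])/f["fy"],1.0]); R=np.array(f["rotation"]); e=np.array(f["eye"])
    d=R@d; return e+d*(z-e[2])/d[2]
def w2px(f,p):
    c=np.array(f["rotation"]).T@(np.array(p)-np.array(f["eye"])); return f["fx"]*c[0]/c[2]+f["cx"],f["fy"]*c[1]/c[2]+f["cy"]
E
python3 - <<'E'
from h import *
s=manip.state(); print(s)
for n in("top","side"):
    f=manip.grab_frame(n); pickle.dump(f,open(n+".pkl","wb")); print(n,f["eye"],f["rotation"],f["fx"],f["cx"],f["cy"])
    cv2.imwrite(f"pics/{n}0.png",cv2.resize(f["img"][:,:,::-1],(800,600),interpolation=cv2.INTER_CUBIC))
E
```

```text
{'time': 0.0, 'joint_pos': array([-1.35202549e+00,  5.33609540e-02,  1.61433338e+00,  5.26349676e-05,
        1.47601213e+00, -1.18985744e-01]), 'joint_vel': array([ 0.00108428,  0.00015278, -0.0004062 , -0.00051128,  0.00014688,
       -0.00082997]), 'joint_efforts': array([ 1.95363107e-03, -3.93685341e+01, -3.70172918e+01, -2.05715104e-06,
        7.04232400e-03,  2.41643505e-06]), 'tool_pos': array([ 0.20699712, -0.58908776,  0.24873693]), 'tool_rot': array([-1.05689851e-03,  9.85773793e-01,  1.68074127e-01, -2.65458109e-05]), 'contact_force': array([0.07855471, 0.12040028, 0.22263785]), 'ft_torque': array([0.01937635, 0.0196031 , 0.02019786]), 'grasp_force': 0.0, 'gripper_width': 0.9988159401597285}
top [ 0.40762531 -0.05838731  1.3804249 ] [ 0.03463926 -0.70458468  0.70817669 -0.02909175] 464.07077559047417 258.9901289263995 190.77358664438808
side [0.02955692 0.74524571 0.70546474] [ 0.13929535 -0.24064575  0.84326118 -0.45999675] 369.11847589714387 252.17814209025804 194.1518723146039
```

View pics/top0.png

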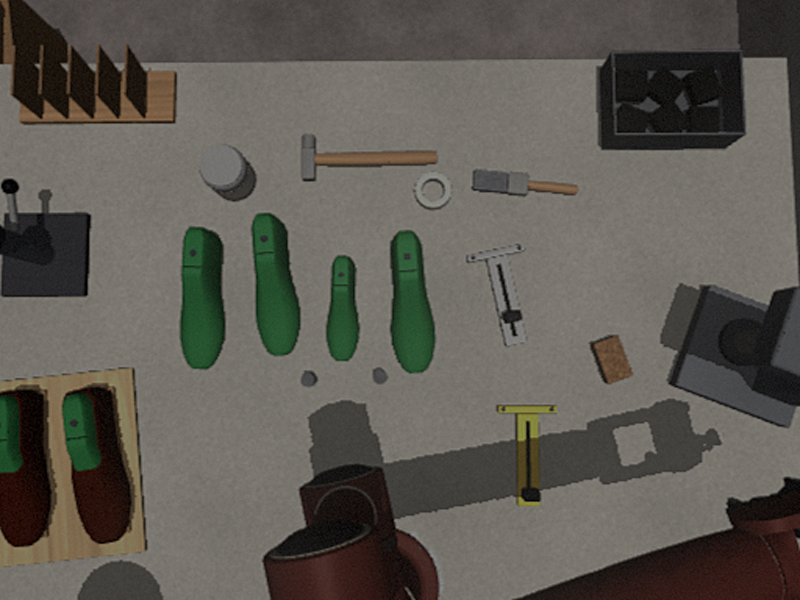

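View pics/side0.png

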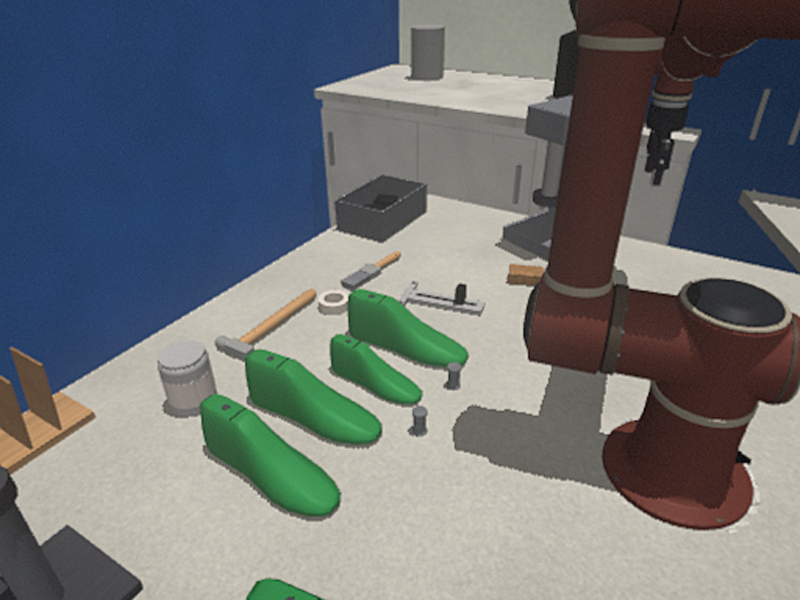

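Top view (800x600): the lasts are at about (203,300), (275,285), (343,305) and (412,300). The one at (343,305), heel plate about (342,273), is clearly shorter. The aluminium track has its cross-bar at (495,254) and black marker at (512,315). The yellow look-alike is at (527,455), and the green-heeled shoes in the tray at lower left are not candidates. I'll check with one close crop.

```bash
cat >> h.py <<'E'
from scipy.spatial.transform import Rotation as Ro
def fix(f):
    q=np.array(f["rotation"])
    if q.size==4: f["rotation"]=Ro.from_quat(q[[1,2,3,0]]).as_matrix()
    return f
E
python3 - <<'E'
from h import *
f=pickle.load(open("top.pkl","rb"))
c=f["img"][145:235,205:345,::-1]
cv2.imwrite("pics/crop.png",cv2.resize(c,None,fx=5.7,fy=5.7,interpolation=cv2.INTER_CUBIC))
fix(f); k=.64
for n,u,v,z in [("short",342,273,.075),("a",193,254,.1),("b",264,239,.1),("d",407,256,.1),("bar",495,254,.014),("mk",512,315,.054),("plain",515,343,.014)]:
    print(n,px2w(f,u*k,v*k,z).round(4))
E
```

```text
short [0.572  0.0651 0.075 ]
a [0.6046 0.3293 0.1   ]
b [0.6309 0.2026 0.1   ]
d [ 0.5987 -0.0531  0.1   ]
bar [ 0.6144 -0.22    0.014 ]
mk [ 0.4954 -0.2446  0.054 ]
plain [ 0.4453 -0.2549  0.014 ]
```

View pics/crop.png

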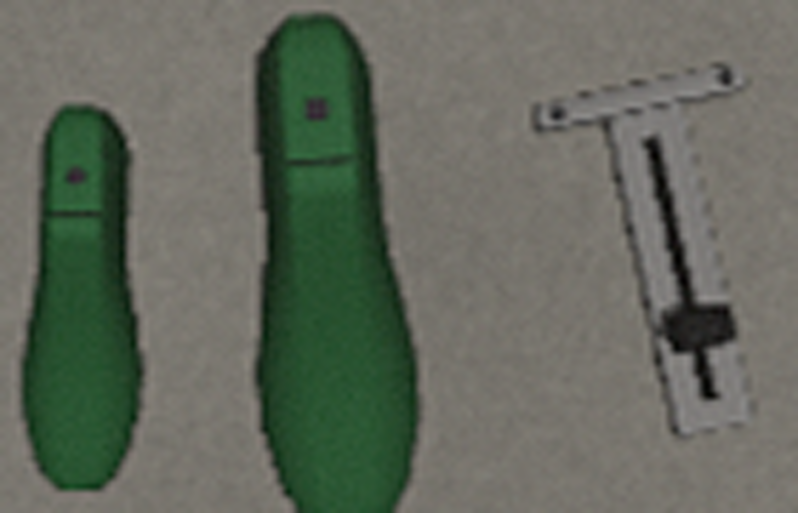

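The crop confirms it: the short last has its plate at crop (76,175), and the neighbouring long last's is at (317,109). The aluminium track has its cross-bar centre at (641,95), plain end at about (715,427) and marker top at about (700,325).

```bash
cat >> h.py <<'E'
def todo(p,ang=None):
    s=manip.state();q=s["tool_rot"];R=Ro.from_quat(q[[1,2,3,0]]).as_matrix()
    print("tcp",s["tool_pos"].round(4),"xang",np.degrees(np.arctan2(R[1,0],R[0,0])).round(2),"shift",(R.T@(np.array(p)-s["tool_pos"])/.12).round(3),"F",s["contact_force"].round(2),"t",round(s["time"],2))
    if ang is not None: print("turn",-(ang-np.degrees(np.arctan2(R[1,0],R[0,0])))/180)
E
python3 - <<'E'
from h import *
f=fix(pickle.load(open("top.pkl","rb")))
P={}
for n,u,v,z in [("short",76,175,.075),("shorttoe",78,490,.0),("d",317,109,.1),("bar",641,95,.014),("mk",700,325,.054),("plainL",683,435,.014),("plainR",750,415,.014),("slot0",650,138,.014),("slot1",710,397,.014)]:
    P[n]=px2w(f,205+u/5.7-.4,145+v/5.7-.4,z); print(n,P[n].round(4))
pl=(P["plainL"]+P["plainR"])/2; d=P["bar"]-pl; print(np.linalg.norm(d),np.degrees(np.arctan2(d[1],d[0])), np.linalg.norm((P["mk"]-P["bar"])[:2]))
d=P["slot0"]-P["slot1"];print(np.degrees(np.arctan2(d[1],d[0])))
t=P["short"].copy(); t[2]=.249; todo(t,11)
E
```

```text
short [0.5703 0.0678 0.075 ]
shorttoe [0.4146 0.0735 0.    ]
d [ 0.599  -0.0524  0.1   ]
bar [ 0.6183 -0.2209  0.014 ]
mk [ 0.4954 -0.2438  0.054 ]
plainL [ 0.4413 -0.2396  0.014 ]
plainR [ 0.4514 -0.2743  0.014 ]
slot0 [ 0.5956 -0.2252  0.014 ]
slot1 [ 0.4608 -0.2539  0.014 ]
0.17566672258897942 11.865638557563637 0.12502508006686097
12.02149957663379
tcp [ 0.207  -0.5892  0.2489] xang 19.35 shift [ 4.671 -4.162  0.008] F [-0.49  0.23  0.28] t 0.1
turn 0.046406264843947574
```

```bash
python3 -m pendant '[[0,[0.93,-0.83,0],0.041],[0,[0.93,-0.83,0],0.041],[0,[0.93,-0.83,0],0.041],[0,[0.93,-0.83,0],0.041],[0,[0.93,-0.83,0],0.041]]'
python3 - <<'E'
from h import *
todo([.571,.067,.249],12)
E
```

```text
time: 0.6
tool_pos: [0.2798, -0.4579, 0.2497]
tool_rot: [0.0, 0.994, 0.105, -0.0]
contact_force: [-0.6, -0.7, -0.0]
gripper_width: 0.146
grasp_force: 0.0
tcp [ 0.2798 -0.4579  0.2497] xang 12.08 shift [ 3.288 -3.769  0.004] F [-0.57 -0.66 -0.  ] t 0.6
turn 0.00045630879648298855
```

```bash
for i in 1; do python3 -m pendant '[[0,[0.82,-0.94,0],0],[0,[0.82,-0.94,0],0],[0,[0.82,-0.94,0],0],[0,[0.82,-0.94,0],0],[0,[0.82,-0.94,0],0]]'; done
python3 -m pendant '[[0,[0.82,-0.94,0],0],[0,[0.82,-0.94,0],0],[0,[0.82,-0.94,0],0],[0,[0.82,-0.94,0],0],[0,[0.82,-0.94,0],0]]'
python3 -m pendant '[[0,[0.82,-0.94,0],0],[0,[0.82,-0.94,0],0],[0,[0.82,-0.94,0],0],[0,[0.82,-0.94,0],0],[0,[0.82,-0.94,0],0]]'
python3 -m pendant '[[0,[0.82,-0.94,0],0],[0,[0.82,-0.94,0],0],[0,[0.82,-0.94,0],0],[0,[0.82,-0.94,0],0],[0,[0.82,-0.94,0],0],[0,[0.82,-0.94,0],0]]'
python3 - <<'E'
from h import *
todo([.571,.067,.125],12)
f=manip.grab_frame("wrist"); cv2.imwrite("pics/w1.png",f["img"][:,:,::-1])
s=manip.state(); print(np.array(f["tool_from_camera"]).round(3)); 
R=Ro.from_quat(s["tool_rot"][[1,2,3,0]]).as_matrix();T=np.array(f["tool_from_camera"])
p=R.T@(np.array([.5705,.0675,.075])-s["tool_pos"]); c=T[:3,:3].T@(p-T[:3,3]); print("expect",f["fx"]*c[0]/c[2]+f["cx"],f["fy"]*c[1]/c[2]+f["cy"],"px/m",f["fx"]/c[2])
E
```

```text
time: 1.1
tool_pos: [0.3524, -0.3283, 0.2501]
tool_rot: [0.0, 0.995, 0.105, -0.0]
contact_force: [0.7, 0.3, 0.9]
gripper_width: 0.002
grasp_force: 0.0
time: 1.6
tool_pos: [0.4252, -0.1982, 0.25]
tool_rot: [0.0, 0.995, 0.104, -0.0]
contact_force: [-0.0, -1.0, -0.2]
gripper_width: -0.004
grasp_force: 0.0
time: 2.1
tool_pos: [0.4982, -0.068, 0.2497]
tool_rot: [0.0, 0.995, 0.104, -0.001]
contact_force: [-0.2, -0.2, -0.3]
gripper_width: -0.004
grasp_force: 0.0
time: 2.7
tool_pos: [0.5707, 0.0617, 0.2498]
tool_rot: [0.0, 0.995, 0.103, -0.0]
contact_force: [-0.4, 0.1, -0.6]
gripper_width: -0.002
grasp_force: 0.0
tcp [0.5707 0.0617 0.2498] xang 11.78 shift [ 0.012 -0.043  1.04 ] F [-0.41  0.07 -0.63] t 2.7
turn -0.00124892027900994
[[-0.001 -0.956 -0.295  0.076]
 [ 1.    -0.001  0.    -0.   ]
 [-0.001 -0.295  0.956 -0.124]
 [ 0.     0.     0.     1.   ]]
expect 251.65912956392458 173.9393673497992 px/m 1006.3000404066356
```

View pics/w1.png

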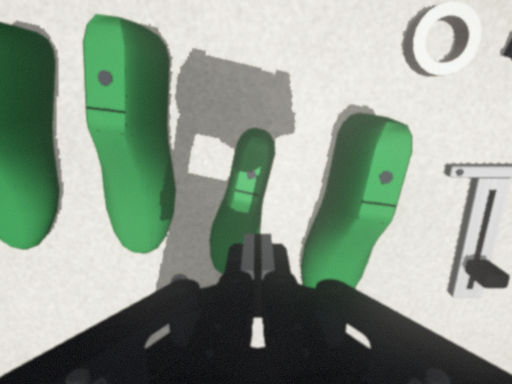

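The wrist view shows the short last under the tool. Its plate is at about (250,174) and I expected (252,174), so they agree to within 2 mm. Next I descend to z ≈ 0.125 and dwell.

```bash
python3 -m pendant '[[0,[0.01,-0.04,0.3],0],[0,[0.01,-0.04,0.6],0],[0,[0.01,-0.04,0.85],0],[0,[0.01,-0.04,1],0],[0,[0.01,-0.04,1],0],[0,[0.01,-0.04,1],0],[0,[0.01,-0.04,1],0],[0,[0.01,-0.04,1],0],[0,[0.01,-0.04,1],0],[0,[0.01,-0.04,1],0]]'
python3 -m pendant '[[0,[0,0,0],0],[0,[0,0,0],0],[0,[0,0,0],0],[0,[0,0,0],0],[0,[0,0,0],0],[0,[0,0,0],0],[0,[0,0,0],0],[0,[0,0,0],0],[0,[0,0,0],0],[0,[0,0,0],0]]'
python3 -m pendant '[[0,[0,0,0],0],[0,[0,0,0],0],[0,[0,0,0],0],[0,[0,0,0],0],[0,[0,0,0],0],[0,[0,0,0],0],[0,[0,0,0],0],[0,[0,0,0],0],[0,[0,0,0],0],[0,[0,0,0],0]]'
python3 -m pendant '[[0,[0,0,0],0],[0,[0,0,0],0],[0,[0,0,0],0],[0,[0,0,0],0],[0,[0,0,0],0]]'
python3 -m pendant '[[0,[0,0,-0.3],0],[0,[0,0,-0.6],0],[0,[0,0,-0.9],0],[0,[0,0,-1],0],[0,[0,0,-1],0]]'
python3 - <<'E'
from h import *
d=np.array([np.cos(np.radians(12)),np.sin(np.radians(12))])
t=np.array([.4954,-.2438])-.045*d; print(t); todo([*t,.25],12)
E
```

```text
time: 3.75
tool_pos: [0.5714, 0.0693, 0.1308]
tool_rot: [0.0, 0.995, 0.104, 0.001]
contact_force: [-0.2, -0.4, 0.1]
gripper_width: -0.001
grasp_force: 0.0
time: 4.75
tool_pos: [0.571, 0.0693, 0.13]
tool_rot: [-0.0, 0.995, 0.104, -0.0]
contact_force: [0.3, -0.7, 0.4]
gripper_width: 0.002
grasp_force: 0.0
time: 5.75
tool_pos: [0.571, 0.0693, 0.13]
tool_rot: [0.0, 0.995, 0.104, -0.0]
contact_force: [-0.3, 0.1, 0.1]
gripper_width: 0.003
grasp_force: 0.0
time: 6.25
tool_pos: [0.571, 0.0693, 0.13]
tool_rot: [0.0, 0.995, 0.104, -0.0]
contact_force: [-1.2, 1.8, -0.0]
gripper_width: 0.003
grasp_force: 0.0
time: 6.75
tool_pos: [0.5723, 0.0693, 0.2527]
tool_rot: [0.0, 0.995, 0.104, 0.003]
contact_force: [-0.7, 0.3, -0.7]
gripper_width: 0.001
grasp_force: 0.0
[ 0.45138336 -0.25315603]
tcp [0.5723 0.0693 0.2527] xang 11.97 shift [-1.543  2.419  0.018] F [-0.67  0.28 -0.66] t 6.75
turn -0.00014776180877939835
```

```bash
python3 -m pendant '[[0,[-0.51,0.81,0],0],[0,[-0.51,0.81,0],0],[0,[-0.51,0.81,0],0],[0,[-0.51,0.81,0],0]]'
python3 -m pendant '[[0,[-0.51,0.81,0],0],[0,[-0.51,0.81,0],0],[0,[-0.51,0.81,0],0],[0,[-0.51,0.81,0],0]]'
python3 -m pendant '[[0,[-0.51,0.81,0],0],[0,[-0.51,0.81,0],0],[0,[-0.51,0.81,0],0],[0,[-0.51,0.81,0],0],[0,[-0.51,0.81,0],0],[0,[-0.51,0.81,0],0]]'
python3 -m pendant '[[0,[0,0,0.4],0],[0,[0,0,0.8],0],[0,[0,0,0.9],0],[0,[0,0,0.9],0],[0,[0,0,0.9],0]]'
python3 - <<'E'
from h import *
d=np.array([np.cos(np.radians(12)),np.sin(np.radians(12))])
t=np.array([.4954,-.2438])-.045*d; todo([*t,.047],12)
for n in("wrist","side"):
    f=manip.grab_frame(n); pickle.dump(f,open(n+"2.pkl","wb"))
    i=f["img"][:,:,::-1]
    if n=="side": i=cv2.resize(i[150:230,230:340],None,fx=5,fy=5,interpolation=cv2.INTER_CUBIC)
    cv2.imwrite(f"pics/{n}2.png",i)
E
```

```text
time: 7.15
tool_pos: [0.5299, -0.0398, 0.2476]
tool_rot: [-0.001, 0.995, 0.103, -0.002]
contact_force: [-0.4, 0.4, -0.3]
gripper_width: 0.0
grasp_force: 0.0
time: 7.55
tool_pos: [0.4913, -0.1467, 0.2489]
tool_rot: [-0.001, 0.995, 0.103, -0.001]
contact_force: [0.8, 0.8, 0.5]
gripper_width: -0.003
grasp_force: 0.0
time: 8.15
tool_pos: [0.4527, -0.2524, 0.2497]
tool_rot: [-0.0, 0.994, 0.105, 0.0]
contact_force: [-0.5, 0.8, -0.5]
gripper_width: -0.002
grasp_force: 0.0
time: 8.65
tool_pos: [0.4532, -0.2543, 0.1441]
tool_rot: [0.001, 0.994, 0.105, 0.001]
contact_force: [0.8, -1.3, 0.9]
gripper_width: -0.003
grasp_force: 0.0
tcp [ 0.4532 -0.2543  0.1441] xang 12.03 shift [-0.015 -0.014  0.809] F [ 0.77 -1.28  0.92] t 8.65
turn 0.00015921761929514765
```

View pics/wrist2.png

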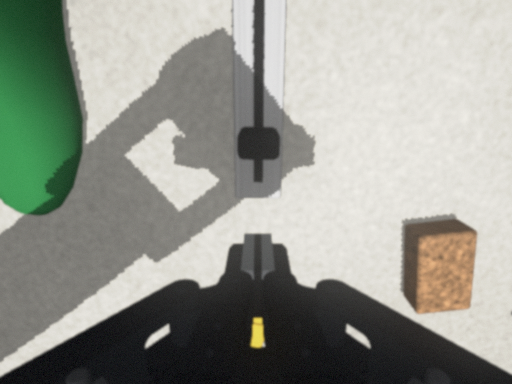

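View pics/side2.png

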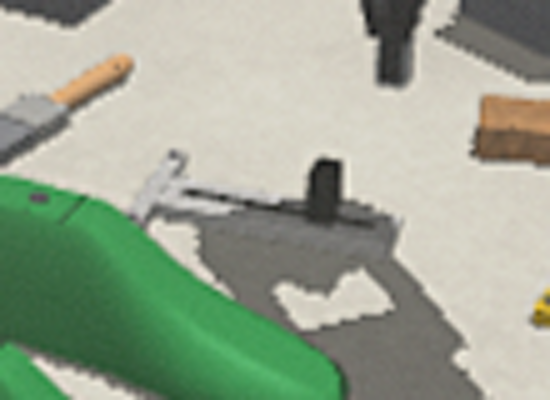

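In the wrist view the marker (258,142) and track are centred on the fingers (258). In the side crop the fingertips at (393,80) are clear of the marker (325,190). I'll descend behind the marker and then push gently.

```bash
python3 -m pendant '[[0,[-0.02,-0.01,0.2],0],[0,[-0.02,-0.01,0.4],0],[0,[-0.02,-0.01,0.6],0],[0,[-0.02,-0.01,0.75],0],[0,[-0.02,-0.01,0.8],0],[0,[-0.02,-0.01,0.8],0],[0,[-0.02,-0.01,0.8],0]]'
python3 -m pendant '[[0,[0.03,0,0],0],[0,[0.06,0,0],0],[0,[0.09,0,0],0],[0,[0.12,0,0],0],[0,[0.15,0,0],0],[0,[0.18,0,0],0],[0,[0.21,0,0],0],[0,[0.24,0,0],0],[0,[0.27,0,0],0],[0,[0.3,0,0],0]]'
python3 - <<'E'
from h import *
d=np.array([np.cos(np.radians(12)),np.sin(np.radians(12))])
t=np.array([.6183,-.2209])-(.032+.021)*d; todo([*t,.047],12)
f=manip.grab_frame("wrist"); cv2.imwrite("pics/w3.png",f["img"][:,:,::-1])
E
```

```text
time: 9.45
tool_pos: [0.4505, -0.2543, 0.048]
tool_rot: [0.001, 0.995, 0.104, 0.001]
contact_force: [-0.3, -0.5, 0.7]
gripper_width: 0.002
grasp_force: 0.0
time: 10.45
tool_pos: [0.4846, -0.2459, 0.0459]
tool_rot: [-0.0, 0.995, 0.104, -0.0]
contact_force: [-1.6, -0.6, 0.5]
gripper_width: 0.0
grasp_force: 0.8
tcp [ 0.4846 -0.2459  0.0459] xang 11.97 shift [ 0.691  0.028 -0.009] F [-1.62 -0.64  0.52] t 10.45
turn -0.0001600945403894352
```

View pics/w3.png

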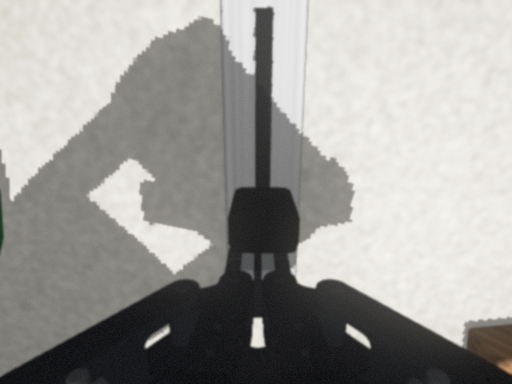

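The fingers are against the marker at (263,220) and it is sliding with about 1.7 N. I'll push on, slowing near the end.

```bash
python3 -m pendant '[[0,[0.03,0,0],0],[0,[0.06,0,0],0],[0,[0.09,0.01,0],0],[0,[0.12,0.01,0],0],[0,[0.15,0.01,0],0],[0,[0.18,0.01,0],0],[0,[0.21,0.02,0],0],[0,[0.24,0.02,0],0],[0,[0.27,0.02,0],0],[0,[0.3,0.02,0],0]]'
python3 -m pendant '[[0,[0.03,0,0],0],[0,[0.06,0,0],0],[0,[0.09,0,0],0],[0,[0.12,0,0],0],[0,[0.15,0,0],0],[0,[0.18,0,0],0],[0,[0.21,0,0],0],[0,[0.24,0,0],0],[0,[0.27,0,0],0],[0,[0.3,0,0],0]]'
python3 - <<'E'
from h import *
d=np.array([np.cos(np.radians(12)),np.sin(np.radians(12))])
t=np.array([.6183,-.2209])-(.032+.021)*d; todo([*t,.047],12)
f=manip.grab_frame("wrist"); cv2.imwrite("pics/w4.png",f["img"][:,:,::-1])
E
```

```text
time: 11.5
tool_pos: [0.5205, -0.2408, 0.0459]
tool_rot: [0.0, 0.995, 0.104, -0.0]
contact_force: [-1.1, 0.6, -1.5]
gripper_width: 0.0
grasp_force: 0.8
time: 12.5
tool_pos: [0.5558, -0.2334, 0.0461]
tool_rot: [0.0, 0.995, 0.104, 0.0]
contact_force: [-1.8, -1.6, -0.7]
gripper_width: -0.005
grasp_force: 0.8
tcp [ 0.5558 -0.2334  0.0461] xang 11.97 shift [ 0.089  0.007 -0.008] F [-1.77 -1.55 -0.69] t 12.5
turn -0.00014927668169955054
```

View pics/w4.png

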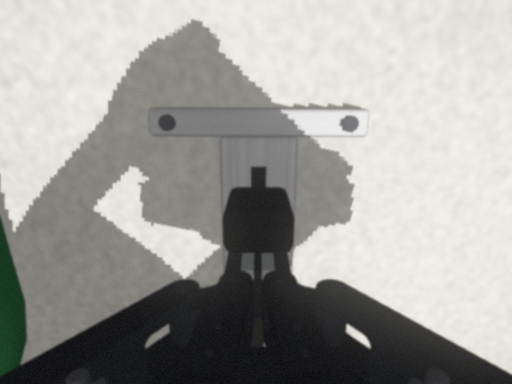

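The marker is at (258,220) with a little slot left ahead of it. I'll creep until the force rises.

```bash
python3 -m pendant '[[0,[0.01,0,0],0],[0,[0.02,0,0],0],[0,[0.03,0,0],0],[0,[0.04,0,0],0],[0,[0.05,0,0],0],[0,[0.05,0,0],0]]'
```

```text
time: 13.15
tool_pos: [0.5616, -0.2321, 0.0462]
tool_rot: [0.0, 0.995, 0.104, 0.0]
contact_force: [-0.6, -1.1, 0.5]
gripper_width: 0.001
grasp_force: 0.4
```

```bash
python3 -m pendant '[[0,[0.01,0,0],0],[0,[0.02,0,0],0],[0,[0.02,0,0],0]]'
```

```text
time: 13.45
tool_pos: [0.564, -0.2316, 0.0461]
tool_rot: [0.0, 0.995, 0.104, 0.0]
contact_force: [-1.3, -0.6, -0.1]
gripper_width: -0.002
grasp_force: 0.3
```

```bash
python3 -m pendant '[[0,[0.01,0,0],0],[0,[0.015,0,0],0],[0,[0.015,0,0],0]]'
```

```text
time: 13.75
tool_pos: [0.5652, -0.2313, 0.0461]
tool_rot: [0.0, 0.995, 0.104, -0.0]
contact_force: [-2.7, -0.5, 2.1]
gripper_width: -0.003
grasp_force: 1.8
```

```bash
python3 -m pendant '[[0,[0.01,0,0],0],[0,[0.01,0,0],0]]'
```

```text
time: 13.95
tool_pos: [0.5653, -0.2313, 0.046]
tool_rot: [-0.0, 0.995, 0.104, -0.002]
contact_force: [-8.3, -2.0, 4.9]
gripper_width: 0.002
grasp_force: 4.1
```

```bash
python3 - <<'E'
from h import *
f=manip.grab_frame("wrist"); cv2.imwrite("pics/w5.png",f["img"][:,:,::-1])
E
```

```text
(no output)
```

View pics/w5.png

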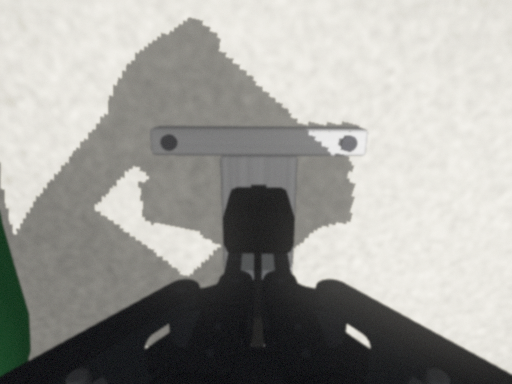

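The tool has stopped moving at 8.5 N and the slot ahead is fully covered. The marker at (258,220) is at its hard stop, and the TCP matches the predicted home position. I'll back off and lift.

```bash
python3 -m pendant '[[0,[-0.05,0,0],0],[0,[-0.15,0,0],0],[0,[-0.25,0,0],0],[0,[-0.25,0,-0.1],0],[0,[-0.25,0,-0.4],0],[0,[-0.25,0,-0.7],0],[0,[-0.25,0,-1],0],[0,[-0.25,0,-1],0],[0,[-0.25,0,-1],0]]'
python3 - <<'E'
from h import *
f=manip.grab_frame("wrist"); cv2.imwrite("pics/w6.png",f["img"][:,:,::-1])
E
```

```text
time: 14.9
tool_pos: [0.5381, -0.2376, 0.1683]
tool_rot: [0.001, 0.995, 0.104, 0.002]
contact_force: [-0.1, 0.5, -1.0]
gripper_width: 0.004
grasp_force: 0.0
```

View pics/w6.png

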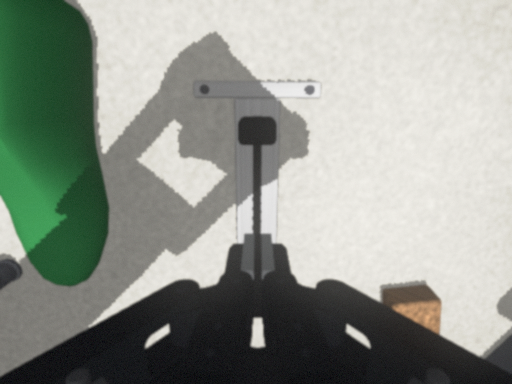

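The marker at (257,130) sits at the end of its slot next to the cross-bar (257,89), and the tool is clear. I'm handing the job in.

```bash
python3 -c "
from plant import manip
print(manip.job_done())"
```

```text
the job is handed in; nothing more can be done
None
```

I pointed at the short last's heel for about 2.8 s, pushed the black marker to its hard stop at the cross-bar (about 10 N at most), and handed the job in; no verdict came back.

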